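Unclamp the tube rack from the mixer and tray it

ROBOT

A 6-joint arm with a two-finger parallel gripper is mounted at the origin on the work surface. World frame = base frame: x ahead of the robot, y to its left, z up, the work surface at z = 0. Lengths are in m, angles in rad, forces in N, time in s.
With the tool pointing down it reaches from about 0.275 to 0.85 m from the base axis. Payload 19 kg.
Tool frame: the origin (TCP) lies midway between the tips of the shut fingers; the grasp point (between the pads) lies 19 mm behind it (bot.pinch_z is the distance from the TCP to the grasp point, in m); z points along the fingers, y is the direction in which the jaws open and shut (so a half turn about z gives the same grasp; the last joint's range is limited). The gripper opens to 85 mm and grips with 20 to 120 N. Pads are 22 mm wide; open, the fingers measure 114 mm over their backs; the gripper's body (76 mm by 85 mm) begins 54 mm behind the grasp point. The pads swing forward as they close: fully open they stand 13 mm farther back than shut.
Start: joints at [1.073, 0.15, 1.437, -0, 1.554, -0.134], TCP at [0.205, 0.537, 0.231] pointing down, gripper open.
Joint ranges: [-2.8, 2.8], [-0.68, 2.1], [0.12, 2.68], [-1.39, 4.53], [0.16, 2.79], [-2.81, 2.81]. Speed limits (rad/s): [1.89, 1.89, 2.22, 3.01, 3.01, 3.01].

INTERFACE

Orientations are given as a rotation vector (axis times angle).
In Python, from cell import bot gives the robot as it stands. The module is installed in compiled form; this text tells all that it offers.
- The arm moves only by the tool drive_tool, never from a script. Its argument "motion" is a list that holds one entry, the list of rows, each a list of 5 numbers: the shift along the tool's x, y, z in mm, then the turn about the tool's z in degrees, then the opening in per cent of the stroke, from 0 (shut) to 100 (fully open). In form: [[[x, y, z, spin, fingers], ...]]. A call has 1 to 20 rows; each row shifts and turns the pose as measured when the row begins, along the tool's axes as they then stand; what a row does not reach is not made up. A row lasts 1/12 s, in which the tool goes at most 41.7 mm and 7.16 degrees, less where a joint would pass 70% of its speed; a pose out of reach is approached as far as the arm can. A call is refused whole if a number of a shift passes 41.7 or a number of a turn 7.16, either way. A call with a gripper value outside its range is refused whole. The fingers move at their own pace and stop on an object; "newtons" is the grip in N (left out, the last holds). Time passes only in rows, so rows that do not move let the fingers close. It gives the time, the measured TCP pose, the force and the opening at its end, in the units of the state.
- bot.read_state(): the state, without advancing time (a new reading comes with each control period).
- bot.snapshot(name): name is "side" or "top"; returns the picture (400x640x3 uint8, red, green, blue); there is no depth.
- bot.get_calibration(name): a dict with "fx", "fy", "cx", "cy" (pixels), "dist_coeffs" ([k1, k2, p1, p2, k3] as OpenCV has them; the pictures are not rectified), "origin" and "rotation" of the camera in the world. Camera axes: x right, y down, z forward; pixel columns grow to the right and rows downward; lengths in m; the calibration is good to about 2 mm. A picture is of the moment at which its call begins. get_calibration takes no time and is no camera call.
- bot.finish_job(): hands the job in, once; it reports no verdict.
The state is a dict: "time": time; "q": joint angles; "qd": joint speeds; "joint_efforts": joint torques, N m; "tcp_pos": TCP position; "eef_rot": TCP orientation; "contact_force": force on the tool from outside, world axes, zero at the start; "torque": the same for the moment, N m; "gripper_width": finger opening in m.
Only numpy, scipy, OpenCV 4.12 (cv2) and the standard library are available. Lean on these libraries where they do the work, as an engineer would, in place of code of your own. Each camera call takes 0.05 s, during which the arm holds its last target. There are 200 camera calls.

TASK

The tube mixer has finished: slide its clamp jaw open, then lift the clamped rack of tubes out and set it down upright, without dropping it, on the floor of the shallow steel tray. Keep the rack upright on the way and leave the jaw open.

Things in the scene. Friction and masses are not known exactly. Their poses are not given: they have to be found in the camera images.
- mixer: Tube mixer: white box 280 x 140 mm with an aluminium platform on top, 72 mm above the work surface, fixed to the counter; its place and heading change. Origin at the centre of its underside, x along its length, z up. On the platform: the sliding steel jaw towards -x, the clamped rack, and at the rack's +x end a plain fixed stop 26 mm high, without a lip.
- jaw (a joint): How far the mixer's steel jaw is slid open, in m: 0 to 0.004 at the start (closed on the rack), 0.060 at its end stop. It slides towards the mixer's -x with light friction (about 3 N) and stays where it is left. Its 8 mm lip lies over the rack's near foot: the rack cannot be lifted straight until the jaw is open by 10 mm.
- jaw_knob (a point): Point on the axis of the jaw's upright black knob, a round post 22 mm in diameter for sliding the jaw. The point lies 118 mm above the work surface, 16 mm below the knob's top and 20 mm above its foot. z up; the jaw opens along -x, away from the rack. Closed, the axis is 33 mm from the rack's foot and 43 mm from its upright sides; grip it with the fingers closing along y.
- rack: The clamped rack: grey plastic, five capped tubes in a row, one rigid piece, 0.17 to 0.35 kg. Origin at the centre of its underside, x along its length, z up. Foot 120 x 28 mm, 12 high; body 100 x 28 mm up to 56 high; caps up to 78 high. Grip across the 28 mm (y) at mid-length, 40 mm up; beside it nothing is over 5 mm high. A like rack standing on the counter is not wanted.
- tray: Shallow open steel tray, 260 x 190 mm outside, 25 mm high, walls and floor 3 mm thick, empty, fixed to the counter; its place and heading change, and it may be left or right of the mixer. Origin at the centre of its underside, x along its 260 mm side, z up. The deep dark grey plastic box is a waste bin, not the tray.
Mind the look-alikes: they are no part of the job. What is shaped like the rack but purple is not meant.

How it is judged:
On the way, in this order (a step that is already met when the one before it is completed fails the run):
1. the jaw is slid open by more than 20 mm (value of joint jaw above 0.02 m), for 0.2 s.
2. the rack is lifted out of the clamp, more than 30 mm above its seat (height (world z) of rack above 0.102 m), for 0.1 s.
At the end, for the whole second after the job is handed in: The rack stands upright (within 8 degrees) and at rest on the tray's floor: underside less than 12 mm above the tray's underside, centre within 110 mm of the tray's centre along its length and 80 mm across. The jaw is still open by more than 20 mm (x of rack in the frame of tray between -0.11 and 0.11 m and y of rack in the frame of tray between -0.08 and 0.08 m and z of rack in the frame of tray below 0.012 m and angle between rack's own z axis and vertical below 0.15 rad and linear speed of rack below 0.02 m/s and value of joint jaw above 0.02 m); the robot touches nothing.
It fails at once if the rack is tipped by more than 40 degrees (angle between rack's own z axis and vertical above 0.7 rad).
It fails at once if the rack is dropped (falls free by more than about 20 mm) (contact force between the fingers and rack below 0.05 N and linear speed of rack above 0.65 m/s).
It also fails if it takes over 43 s, if anything falls off the work surface, if the arm or the gripper's body presses on something with over 40 N, if the wrist force passes 120 N, or if a joint passes its speed limit or range.

## Working session

There is one attempt and no reset: what is moved stays moved. The work goes in short steps, Python scripts to look and compute and a tool call to move; the robot and the scene stay as the last step left them, time stands still between calls to the robot, and variables do not carry over. Pictures are saved under pics/ and viewed, about 8 in all and at most 12, crops included, and the job is handed in when it is done.

Besides the shell and the picture viewer there is one more tool, called after "Emit:" as a command line: name --argument value ..., lists and objects as JSON in quotes. drive_tool: Moves the arm, as the interface text tells. Its arguments: {"type":"object","properties":{"motion":{"type":"array","items":{"type":"array","items":{"type":"array","items":{"type":"number"}}}},"newtons":{"type":"number"}},"required":["motion"]}

```bash
mkdir -p pics
python3 - <<'E'
from cell import bot
import cv2
for n in("top","side"):
    im=bot.snapshot(n); cv2.imwrite(f"pics/{n}0.png",im[:,:,::-1]); 
    c=bot.get_calibration(n); print(n,c)
print(bot.read_state())
E
```

```text
top {'fx': 365.56740670658024, 'fy': 365.56740670658024, 'cx': 326.636017748771, 'cy': 200.5229072637931, 'dist_coeffs': array([-0.05048913,  0.        ,  0.        ,  0.        ,  0.        ]), 'origin': array([ 0.4314715 , -0.00281823,  0.84726147]), 'rotation': array([-2.16198833,  2.21525625, -0.08121416])}
side {'fx': 408.73010495733706, 'fy': 408.73010495733706, 'cx': 320.0423118170735, 'cy': 202.64920756509815, 'dist_coeffs': array([-0.05889181,  0.        ,  0.        ,  0.        ,  0.        ]), 'origin': array([ 0.33973341, -0.58342729,  0.58696024]), 'rotation': array([-2.21700654,  0.34507182, -0.1353387 ])}
{'time': 0.1, 'q': array([ 1.07299365e+00,  1.50931652e-01,  1.43791314e+00,  3.93099303e-06,
        1.55380573e+00, -1.34017983e-01]), 'qd': array([-0.00037682, -0.00097959, -0.00171968,  0.00039724,  0.00105343,
       -0.00021035]), 'joint_efforts': array([ 3.38831647e-03, -7.14381051e+01, -5.71802795e+01, -1.44467599e-04,
        7.07900312e-03,  1.11900276e-04]), 'tcp_pos': array([0.20452045, 0.53717694, 0.2307651 ]), 'eef_rot': array([-5.68225820e-01, -3.08943893e+00,  1.57738134e-03]), 'contact_force': array([ 0.5398774, -0.1207936, -0.7489909]), 'torque': array([0.0207722 , 0.04488867, 0.05238918]), 'gripper_width': 0.0853929082536844}
```

View pics/top0.png

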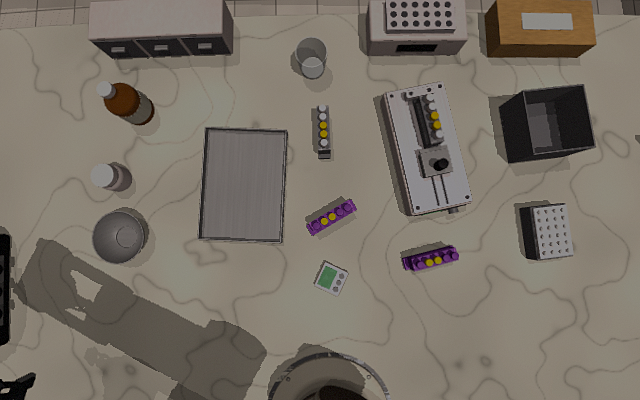

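View pics/side0.png

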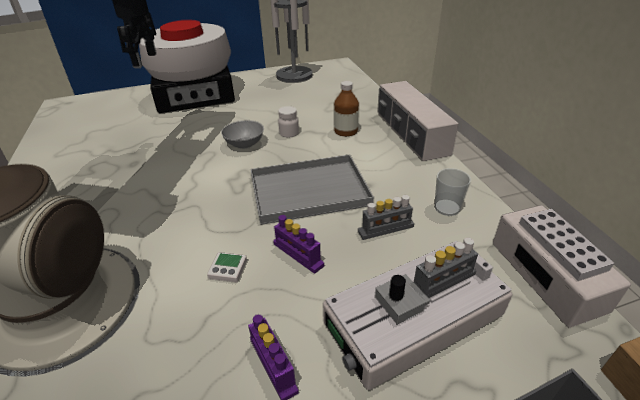

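The candidates in the top view are:
- **Racks:** clamped rack on the mixer (432,120), grey rack on the counter (323,130), purple racks (331,217) and (430,258).
- **Tray or bin:** tray (244,185), bin (547,125).

By the description I want the clamped rack at (432,120), the knob at (440,163) and the tray at (244,185). I'll check these in a close crop.

```bash
cat > h.py <<'E'
import numpy as np,cv2
from cell import bot
from scipy.spatial.transform import Rotation as R
def cam(n):
    c=bot.get_calibration(n);K=np.array([[c['fx'],0,c['cx']],[0,c['fy'],c['cy']],[0,0,1]])
    return K,c['dist_coeffs'],c['origin'],R.from_rotvec(c['rotation']).as_matrix()
def p2w(n,pts,z):
    K,d,o,M=cam(n);u=cv2.undistortPoints(np.array(pts,float).reshape(-1,1,2),K,d)[:,0]
    r=np.c_[u,np.ones(len(u))]@M.T
    return o+r*((z-o[2])/r[:,2])[:,None]
def w2p(n,P):
    K,d,o,M=cam(n);return cv2.projectPoints((np.array(P,float)-o)@M,np.zeros(3),np.zeros(3),K,d)[0][:,0]
E
python3 - <<'E'
from h import *
im=cv2.imread("pics/top0.png")
c=cv2.resize(im[75:225,375:485],None,fx=4,fy=4,interpolation=cv2.INTER_CUBIC)
for i in range(0,110,10): cv2.putText(c,str(375+i),(i*4,8),0,.3,(0,0,255))
for i in range(0,150,10): cv2.putText(c,str(75+i),(0,i*4+4),0,.3,(0,0,255))
s=cv2.imread("pics/side0.png")
d=cv2.resize(s[230:390,310:520],None,fx=1.6,fy=1.6)
o=np.zeros((600,440+336,3),np.uint8);o[:,:440]=c;o[:256,440:]=d
cv2.imwrite("pics/c1.png",o)
print(p2w("top",[(204,128),(288,130),(283,242),(199,240)],.025))
E
```

```text
[[0.66227373 0.27020909 0.025     ]
 [0.65219961 0.07670264 0.025     ]
 [0.39754129 0.09217572 0.025     ]
 [0.4061827  0.28148053 0.025     ]]
```

View pics/c1.png

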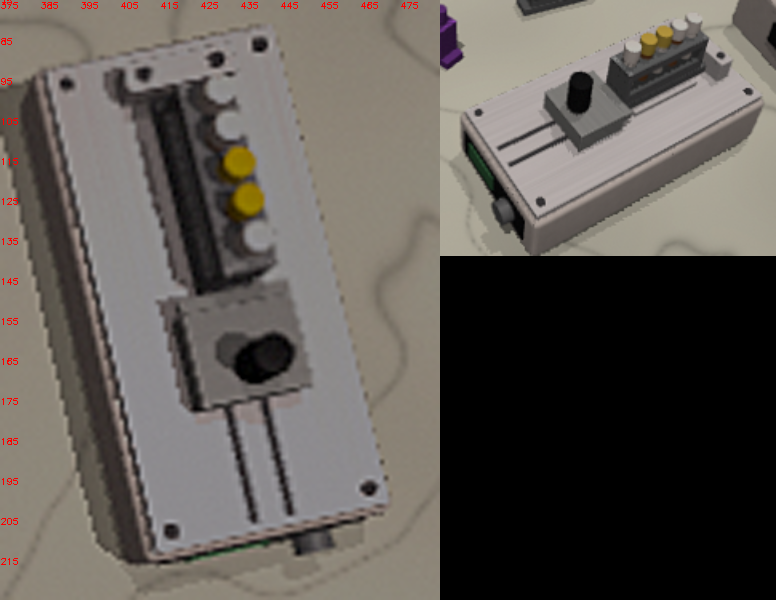

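The crop confirms the choice. The grey rack sits in the clamp between the jaw and the fixed stop, with its middle cap at about (435,115), and the knob top is at about (442,163).

Run:
```python
from h import *
f=lambda L:[(375+x/4,75+y/4) for x,y in L]
caps=p2w("top",f([(222,89),(230,124),(240,161),(248,199),(258,236)]),.150)
print(caps,caps.mean(0)); d=caps[0]-caps[4];print("head caps",np.degrees(np.arctan2(d[1],d[0])),np.hypot(*d[:2]))
k=p2w("top",f([(272,352)]),.134);print("knob",k)
b=p2w("top",f([(42,70),(265,28),(387,502),(155,555)]),.072);print(b,b.mean(0))
for i,j in((0,3),(1,2)):
  e=b[i]-b[j];print(np.degrees(np.arctan2(e[1],e[0])),np.hypot(*e[:2]))
# side: rack cap and knob top
s=lambda L:[(310+(x-440)/1.6,230+y/1.6) for x,y in L]
print("side knob",p2w("side",s([(581,78)]),.134),"caps",p2w("side",s([(632,48),(694,20)]),.150))
t=p2w("top",[(204,128),(288,130),(283,242),(199,240)],.025);print(t.mean(0))
M=R.from_rotvec(bot.read_state()['eef_rot']).as_matrix();print(M)
```

```text
[[ 0.67843791 -0.21646963  0.15      ]
 [ 0.66067783 -0.21951469  0.15      ]
 [ 0.64198717 -0.22349866  0.15      ]
 [ 0.62290703 -0.22646656  0.15      ]
 [ 0.60440123 -0.23045051  0.15      ]] [ 0.64168223 -0.22328001  0.15      ]
head caps 10.69365302151155 0.07534517607075608
knob [[ 0.5497305  -0.23974242  0.134     ]]
[[ 0.71836584 -0.14184429  0.072     ]
 [ 0.7403365  -0.2661195   0.072     ]
 [ 0.47750982 -0.31894773  0.072     ]
 [ 0.45229107 -0.19221199  0.072     ]] [ 0.59712581 -0.22978088  0.072     ]
10.719201216896183 0.2708000885952754
11.365029429289871 0.26808336037544905
side knob [[ 0.55246005 -0.2384834   0.134     ]] caps [[ 0.60442198 -0.23292761  0.15      ]
 [ 0.67846666 -0.21933636  0.15      ]]
[0.52954933 0.180142   0.025     ]
[[-9.34556813e-01  3.55813581e-01 -5.08581730e-04]
 [ 3.55813914e-01  9.34556364e-01 -9.27602905e-04]
 [ 1.45244582e-04 -1.04785807e-03 -9.99999440e-01]]
```

Emit:
drive_tool --motion '[[[0,0,0,-6.4,100],[0,0,0,-6.4,100],[0,0,0,-6.4,100],[0,0,0,-6.4,100],[0,0,0,-6.4,100],[-9.5,-41,0,0,100],[-9.5,-41,0,0,100],[-9.5,-41,0,0,100],[-9.5,-41,0,0,100],[-9.5,-41,0,0,100],[-9.5,-41,0,0,100],[-9.5,-41,0,0,100],[-9.5,-41,0,0,100],[-9.5,-41,0,0,100],[-9.5,-41,0,0,100],[-9.5,-41,0,0,100],[-9.5,-41,0,0,100],[-9.5,-41,0,0,100],[-9.5,-41,0,0,100],[-9.5,-41,0,0,100]]]' --newtons 40

```text
time: 1.77
tcp_pos: [0.4719, -0.0273, 0.2268]
eef_rot: [0.367, -3.114, 0.01]
contact_force: [0.2, 1.3, 0.0]
gripper_width: 0.0855
```

```bash
cat > d.py <<'E'
import sys
from h import *
def rep(x,y,z,yaw=190.9):
    s=bot.read_state();M=R.from_rotvec(s['eef_rot']).as_matrix()
    a=np.degrees(np.arctan2(M[1,0],M[0,0]));t=(yaw-a+180)%360-180
    print("t",round(s['time'],2),"tcp",s['tcp_pos'].round(4),"yaw",round(a%360,1),"spin",round(-t,1),"tilt",M[2,2].round(4),"w",round(s['gripper_width'],4),"F",s['contact_force'].round(1),"q1,6",s['q'][[0,5]].round(2))
    print("shift mm",(M.T@(np.array([x,y,z])-s['tcp_pos'])*1e3).round(1))
if __name__=="__main__": rep(*map(float,sys.argv[1:]))
E
python3 d.py 0.5507 -0.2405 0.104
```

```text
t 1.77 tcp [ 0.4719 -0.0273  0.2268] yaw 193.4 spin 2.5 tilt -1.0 w 0.0855 F [0.2 1.3 0. ] q1,6 [-0.22 -2.02]
shift mm [ -27.9 -224.9  124. ]
```

Emit:
drive_tool --motion '[[[-4,-38,0,1.2,100],[-4,-38,0,1.2,100],[-4,-38,0,0,100],[-5,-38,0,0,100],[-5,-38,0,0,100],[-4,-25,0,0,100],[0,0,0,0,100],[0,0,0,0,100]]]'

```text
time: 2.43
tcp_pos: [0.5421, -0.2521, 0.2234]
eef_rot: [0.286, -3.119, 0.007]
contact_force: [-0.5, -0.6, -0.8]
gripper_width: 0.0852
```

```bash
python3 d.py 0.5507 -0.2405 0.104
```

```text
t 2.43 tcp [ 0.5421 -0.2521  0.2234] yaw 190.5 spin -0.4 tilt -0.9999 w 0.0852 F [-0.5 -0.6 -0.8] q1,6 [-0.56 -2.31]
shift mm [-11.8  10.3 119.3]
```

Emit:
drive_tool --motion '[[[-6,5,15,-0.4,100],[-6,5,20,0,100],[0,0,20,0,100],[0,0,20,0,100],[0,0,10,0,100],[0,0,0,0,100]]]'

```text
time: 2.93
tcp_pos: [0.5508, -0.2361, 0.1354]
eef_rot: [0.3, -3.118, 0.006]
contact_force: [0.3, 0.5, 0.3]
gripper_width: 0.0855
```

```bash
python3 d.py 0.5507 -0.2405 0.104;python3 - <<'E'
from h import *
a=bot.snapshot("top")[:,:,::-1];b=bot.snapshot("side")[:,:,::-1]
a=cv2.resize(a[75:225,375:485],None,fx=3.6,fy=3.6);b=cv2.resize(b[220:390,310:520],None,fx=1.8,fy=1.8)
o=np.zeros((540,396+378,3),np.uint8);o[:,:396]=a;o[:306,396:]=b;cv2.imwrite("pics/c2.png",o)
E
```

```text
t 2.93 tcp [ 0.5508 -0.2361  0.1354] yaw 191.0 spin 0.1 tilt -0.9999 w 0.0855 F [0.3 0.5 0.3] q1,6 [-0.53 -2.29]
shift mm [ 0.6 -4.2 31.5]
```

View pics/c2.png

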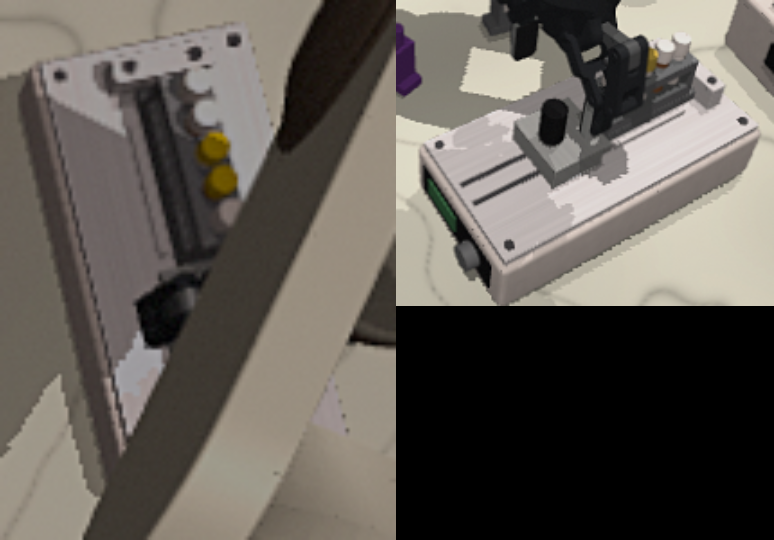

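The side crop shows the open fingers on either side of the knob (knob top about (553,103), finger tips about (523,50) and (600,130)). The rack is clear of them, so I descend and grip.

Emit:
drive_tool --motion '[[[0,-2,10,0,100],[0,-2,10,0,100],[0,0,8,0,100],[0,0,3,0,100],[0,0,0,0,0],[0,0,0,0,0],[0,0,0,0,0],[0,0,0,0,0],[0,0,0,0,0],[0,0,0,0,0]]]'

```text
time: 3.87
tcp_pos: [0.5532, -0.2391, 0.1084]
eef_rot: [0.301, -3.123, 0.004]
contact_force: [-4.7, 16.2, 3.1]
gripper_width: 0.0206
```

```bash
python3 d.py 0.5507 -0.2405 0.104
```

```text
t 3.87 tcp [ 0.5532 -0.2391  0.1084] yaw 191.0 spin 0.1 tilt -1.0 w 0.0206 F [-4.7 16.2  3.1] q1,6 [-0.53 -2.3 ]
shift mm [ 2.7 -0.9  4.4]
```

Emit:
drive_tool --motion '[[[4,1,0,0,0],[8,0.5,0,0,0],[8,0,0,0,0],[8,0,0,0,0],[8,0,0,0,0],[8,0,0,0,0],[5,0,0,0,0],[0,0,0,0,0],[0,0,0,0,0]]]'

```text
time: 4.62
tcp_pos: [0.5024, -0.2485, 0.1085]
eef_rot: [0.301, -3.126, 0.009]
contact_force: [4.0, -0.4, -6.7]
gripper_width: 0.0206
```

```bash
python3 d.py 0.5507 -0.2405 0.104
```

```text
t 4.62 tcp [ 0.5024 -0.2485  0.1085] yaw 191.0 spin 0.1 tilt -1.0 w 0.0206 F [ 4.  -0.4 -6.7] q1,6 [-0.59 -2.36]
shift mm [-49.   -1.3   4.4]
```

Emit:
drive_tool --motion '[[[0,0,0,0,100],[0,0,0,0,100],[0,0,0,0,100],[0,0,0,0,100],[0,0,0,0,100],[0,0,-20,0,100],[0,0,-35,0,100],[0,0,-35,0,100],[0,0,-10,0,100],[0,0,0,0,100]]]'

```text
time: 5.45
tcp_pos: [0.5025, -0.2472, 0.2121]
eef_rot: [0.303, -3.123, 0.007]
contact_force: [0.2, 0.2, -0.0]
gripper_width: 0.0853
```

```bash
python3 d.py 0.6415 -0.2243 0.093;python3 - <<'E'
from h import *
a=bot.snapshot("top")[:,:,::-1];b=bot.snapshot("side")[:,:,::-1]
a=cv2.resize(a[75:225,375:485],None,fx=3.6,fy=3.6);b=cv2.resize(b[220:390,310:520],None,fx=1.8,fy=1.8)
o=np.zeros((540,396+378,3),np.uint8);o[:,:396]=a;o[:306,396:]=b;cv2.imwrite("pics/c3.png",o)
E
```

```text
t 5.45 tcp [ 0.5025 -0.2472  0.2121] yaw 191.1 spin 0.2 tilt -1.0 w 0.0853 F [ 0.2  0.2 -0. ] q1,6 [-0.59 -2.36]
shift mm [-141.3   -3.7  118.6]
```

View pics/c3.png

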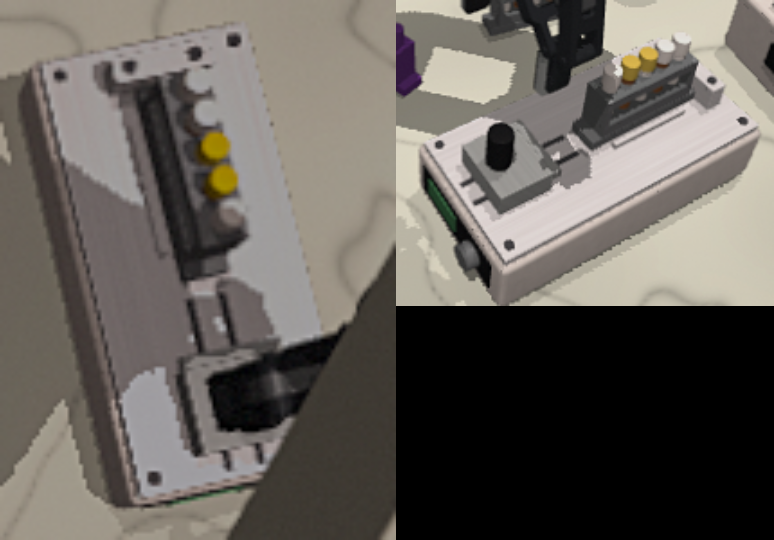

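The jaw is now clearly open, with the knob at about (500,148) in the side crop and the rack still in its seat. I move over the rack next.

Emit:
drive_tool --motion '[[[-28,-0.7,0,0.2,100],[-28,-0.7,0,0,100],[-28,-0.7,0,0,100],[-28,-0.7,0,0,100],[-25,-0.7,0,0,100],[0,0,0,0,100],[0,0,0,0,100]]]'

```text
time: 6.13
tcp_pos: [0.64, -0.2221, 0.1947]
eef_rot: [0.293, -3.11, -0.007]
contact_force: [0.1, -0.1, -0.6]
gripper_width: 0.0854
```

```bash
python3 d.py 0.6415 -0.2243 0.093
```

```text
t 6.13 tcp [ 0.64   -0.2221  0.1947] yaw 190.8 spin -0.1 tilt -0.9998 w 0.0854 F [ 0.1 -0.1 -0.6] q1,6 [-0.44 -2.2 ]
shift mm [ -2.8  -3.  101.6]
```

Emit:
drive_tool --motion '[[[-2,-2,15,0,100],[0,0,20,0,100],[0,0,20,0,100],[0,0,20,0,100],[0,0,15,0,100],[0,0,4,0,100],[0,0,0,0,100]]]'

```text
time: 6.72
tcp_pos: [0.6342, -0.2232, 0.0888]
eef_rot: [0.29, -3.101, -0.014]
contact_force: [0.7, 0.9, -0.0]
gripper_width: 0.0853
```

```bash
python3 d.py 0.6415 -0.2243 0.093
```

```text
t 6.72 tcp [ 0.6342 -0.2232  0.0888] yaw 190.7 spin -0.2 tilt -0.9996 w 0.0853 F [ 0.7  0.9 -0. ] q1,6 [-0.45 -2.21]
shift mm [-6.9 -2.4 -4.4]
```

Emit:
drive_tool --motion '[[[-7,-1.5,-3,0,100],[0,0,0,0,100],[0,0,0,0,0],[0,0,0,0,0],[0,0,0,0,0],[0,0,0,0,0],[0,0,0,0,0],[0,0,0,0,0],[0,0,0,0,0]]]' --newtons 60

```text
time: 7.47
tcp_pos: [0.6428, -0.2242, 0.0963]
eef_rot: [0.29, -3.105, -0.01]
contact_force: [0.1, 0.7, -2.0]
gripper_width: 0.0272
```

```bash
python3 d.py 0.6415 -0.2243 0.16
```

```text
t 7.47 tcp [ 0.6428 -0.2242  0.0963] yaw 190.7 spin -0.2 tilt -0.9997 w 0.0272 F [ 0.1  0.7 -2. ] q1,6 [-0.45 -2.2 ]
shift mm [  2.7   0.7 -63.7]
```

Gripped at 27 mm with almost no side force. Now I lift.

Emit:
drive_tool --motion '[[[0,0,-8,0,0],[0,0,-15,0,0],[0,0,-20,0,0],[0,0,-20,0,0],[0,0,-20,0,0],[0,0,-15,0,0],[0,0,0,0,0],[0,0,0,0,0],[0,0,0,0,0]]]'

```text
time: 8.22
tcp_pos: [0.644, -0.2242, 0.1993]
eef_rot: [0.29, -3.102, -0.013]
contact_force: [-0.7, 0.6, -1.8]
gripper_width: 0.0272
```

```bash
python3 d.py 0.5295 0.180 0.19 180;python3 - <<'E'
from h import *
b=bot.snapshot("side")[:,:,::-1];cv2.imwrite("pics/s4.png",cv2.resize(b[130:390,230:560],None,fx=2,fy=2))
E
```

```text
t 8.22 tcp [ 0.644  -0.2242  0.1993] yaw 190.7 spin 10.7 tilt -0.9996 w 0.0272 F [-0.7  0.6 -1.8] q1,6 [-0.44 -2.2 ]
shift mm [ 37.4 418.3  14.7]
```

View pics/s4.png

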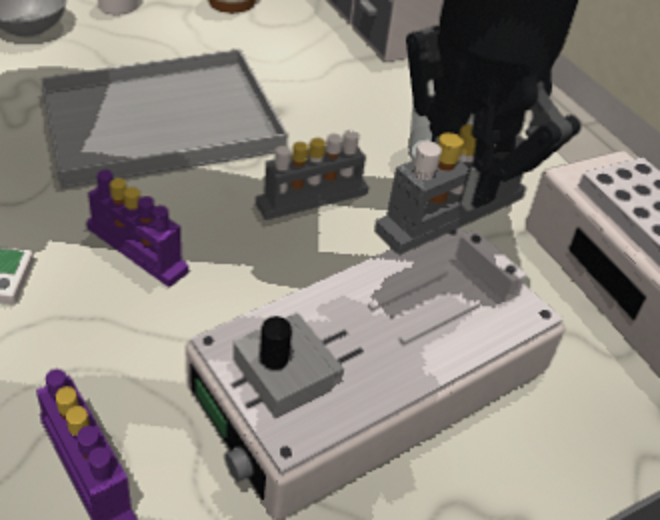

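Side view: the rack is upright in the gripper and clear of the empty seat, and the jaw is open. Next I carry it to the tray.

Emit:
drive_tool --motion '[[[1,12,0,1,0],[2,22,0,1.5,0],[3,30,0,1.5,0],[3,30,0,1.5,0],[3,30,0,1.5,0],[3,30,0,1.5,0],[3,30,0,1.5,0],[3,30,0,1.5,0],[3,30,0,1.5,0],[3,30,0,0,0],[3,30,0,0,0],[3,30,0,0,0],[2,20,0,0,0],[1,10,0,0,0],[0,0,0,0,0],[0,0,0,0,0],[0,0,0,0,0]]]'

```text
time: 9.68
tcp_pos: [0.5855, 0.1524, 0.1822]
eef_rot: [-0.086, -3.085, -0.012]
contact_force: [-0.5, -1.1, -2.2]
gripper_width: 0.0269
```

```bash
python3 d.py 0.5295 0.180 0.06 177.5
```

```text
t 9.68 tcp [0.5855 0.1524 0.1822] yaw 176.8 spin -0.7 tilt -0.9984 w 0.0269 F [-0.5 -1.1 -2.2] q1,6 [ 0.12 -1.4 ]
shift mm [ 50.6  23.7 125.4]
```

Emit:
drive_tool --motion '[[[12,6,0,-0.7,0],[15,7,0,0,0],[15,7,5,0,0],[8,4,15,0,0],[0,0,20,0,0],[0,0,20,0,0],[0,0,20,0,0],[0,0,12,0,0],[0,0,5,0,0],[0,0,0,0,0],[0,0,0,0,0]]]'

```text
time: 10.6
tcp_pos: [0.5265, 0.1717, 0.0852]
eef_rot: [-0.079, -3.086, -0.011]
contact_force: [-0.7, 0.8, -1.5]
gripper_width: 0.0271
```

```bash
python3 d.py 0.5295 0.180 0.0275 177.5
python3 - <<'E'
from h import *
b=bot.snapshot("side")[:,:,::-1];cv2.imwrite("pics/s5.png",cv2.resize(b[90:290,220:480],None,fx=3,fy=3))
print(R.from_rotvec(bot.read_state()['eef_rot']).as_matrix().round(3))
E
```

```text
t 10.6 tcp [0.5265 0.1717 0.0852] yaw 177.1 spin -0.4 tilt -0.9985 w 0.0271 F [-0.7  0.8 -1.5] q1,6 [ 0.17 -1.36]
shift mm [-5.7  8.1 57.5]
[[-0.997  0.052 -0.054]
 [ 0.051  0.999  0.009]
 [ 0.054  0.006 -0.999]]
```

View pics/s5.png

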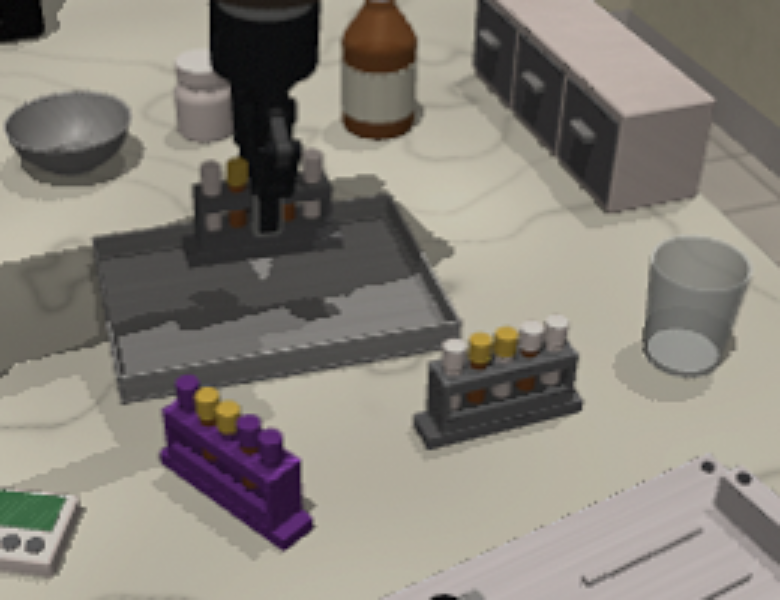

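The rack is upright over the tray, with its foot at about (265,248) in the crop. I lower it gently.

Emit:
drive_tool --motion '[[[-2,4,12,0,0],[-2,4,14,0,0],[0,0,10,0,0],[0,0,6,0,0],[0,0,4,0,0],[0,0,0,0,0],[0,0,0,0,0]]]'

```text
time: 11.23
tcp_pos: [0.5308, 0.1806, 0.0384]
eef_rot: [-0.08, -3.092, -0.013]
contact_force: [0.3, 0.3, -1.9]
gripper_width: 0.0272
```

```bash
python3 d.py 0.5295 0.180 0.0305 177.5
```

```text
t 11.23 tcp [0.5308 0.1806 0.0384] yaw 177.0 spin -0.5 tilt -0.9988 w 0.0272 F [ 0.3  0.3 -1.9] q1,6 [ 0.18 -1.35]
shift mm [ 0.8 -0.7  7.9]
```

Emit:
drive_tool --motion '[[[0,0,3,0,0],[0,0,2,0,0],[0,0,1,0,0],[0,0,1,0,0],[0,0,0,0,0],[0,0,0,0,0]]]'

```text
time: 11.73
tcp_pos: [0.5312, 0.1806, 0.0322]
eef_rot: [-0.08, -3.094, -0.014]
contact_force: [0.1, 0.0, -2.4]
gripper_width: 0.0272
```

```bash
python3 d.py 0.5295 0.180 0.0285 177.5
```

```text
t 11.73 tcp [0.5312 0.1806 0.0322] yaw 177.0 spin -0.5 tilt -0.9989 w 0.0272 F [ 0.1  0.  -2.4] q1,6 [ 0.18 -1.35]
shift mm [ 1.5 -0.7  3.8]
```

Emit:
drive_tool --motion '[[[0,0,1.5,0,0],[0,0,1.5,0,0],[0,0,1,0,0],[0,0,0,0,0],[0,0,0,0,0]]]'

```text
time: 12.15
tcp_pos: [0.5313, 0.1807, 0.0284]
eef_rot: [-0.08, -3.095, -0.014]
contact_force: [-0.2, -0.6, 0.5]
gripper_width: 0.027
```

```bash
python3 d.py 0.5295 0.180 0.0275 177.5
```

```text
t 12.15 tcp [0.5313 0.1807 0.0284] yaw 177.0 spin -0.5 tilt -0.9989 w 0.027 F [-0.2 -0.6  0.5] q1,6 [ 0.18 -1.35]
shift mm [ 1.7 -0.8  0.9]
```

The force went from -2.4 N to +0.5 N, so the foot is on the tray floor. I open and retreat.

Emit:
drive_tool --motion '[[[0,0,0,0,40],[0,0,0,0,60],[0,0,0,0,100],[0,0,0,0,100],[0,0,0,0,100],[0,0,0,0,100],[0,0,-15,0,100],[0,0,-35,0,100],[0,0,-40,0,100],[0,0,-40,0,100],[0,0,-40,0,100],[0,0,0,0,100],[0,0,0,0,100]]]'

```text
time: 13.23
tcp_pos: [0.5378, 0.1786, 0.2049]
eef_rot: [-0.081, -3.091, -0.013]
contact_force: [-0.2, -0.6, -1.2]
gripper_width: 0.0856
```

```bash
python3 d.py 0.5295 0.180 0.2 177.5
python3 - <<'E'
from h import *
b=bot.snapshot("side")[:,:,::-1];cv2.imwrite("pics/s6.png",cv2.resize(b[100:380,220:520],None,fx=2,fy=2))
E
```

```text
t 13.23 tcp [0.5378 0.1786 0.2049] yaw 177.0 spin -0.5 tilt -0.9988 w 0.0856 F [-0.2 -0.6 -1.2] q1,6 [ 0.17 -1.35]
shift mm [8.1 1.  5.3]
```

View pics/s6.png

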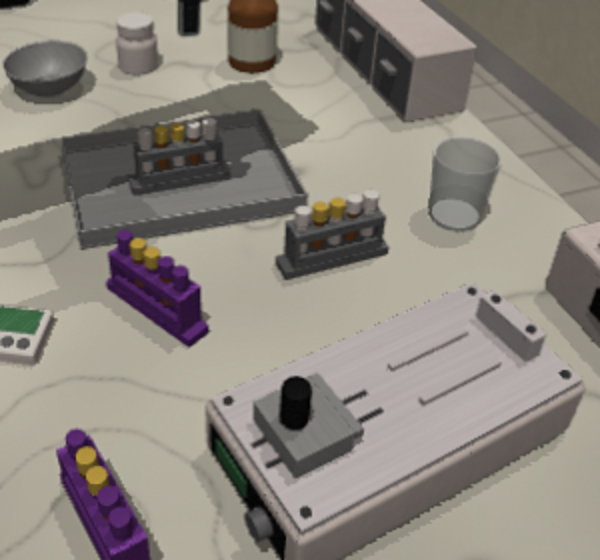

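The rack stands upright in the middle of the tray at about (180,160) in the crop. The jaw is open, the clamp is empty and the gripper is clear, so I hand in.

```bash
python3 -c "
from cell import bot
print(bot.finish_job())"
```

```text
the job is handed in; nothing more can be done
None
```

I slid the jaw open by its knob, lifted the clamped rack out, and set it down on the tray floor. I handed the job in at about 13.3 s; the hand-in gives no verdict.

**Jaw:** the gripper moved about 52 mm while holding the knob. The last picture shows the jaw still open and the clamp empty.

**Rack:** it stands upright on the tray floor. When I let go it was within about 2 mm of the tray centre I had measured.

**Set-down:** the force reading went from -2.4 N to +0.5 N as the foot touched the floor. I then opened the fingers and raised the gripper about 175 mm clear, so it touches nothing.

**What was off:** the tool drifted to about 3° of tilt during the carry, well inside the limit. The rack levelled when released. No other check failed or disagreed.

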